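# Vent the conditioning chamber: keys, then lid to the set mark

### The job

Stop and vent the conditioning chamber on the bench: press the red key, then the yellow, then the blue, one at a time and each fully down while the lid stays shut, and never press the green start key. Then take the lid by its black bar, lift it against its spring until its red pointer lines up with the orange flag on the quadrant, and finish while still holding it there by the bar, steady. Do not shift the flag or disturb the jar, the tin and the tape.

Things in the scene. Friction and masses are not known exactly. Their poses are not given: they have to be found in the camera images.
- chamber: fixed white and grey instrument: key deck in front (top 60 mm above bench), behind it a well (rim 75 mm) under the blue lid. Origin on the bench; x away from the robot at yaw 0, y left, z up. Spans x -72..72, y -75..100 mm. A white graduated arc (radius 108 mm about the hinge line, up to 190 mm above the bench) stands on its back edge at x 63..68 mm, facing the robot
- lid: blue lid, 83 mm wide (x), 163 mm long, 8 mm thick, hinged at its left (+y) end. Origin on the hinge line, which runs along the chamber's x through chamber y = 85, z = 82 mm; axes parallel to the chamber's when shut. A red pointer strip runs along its back edge beside the arc. Two thin carriers at its right (-y) end hold a black handle bar
- lid_bar (a point): middle of the lid's black handle bar: round, 12 mm thick, 80 mm long along the chamber's x, about 60 mm of it free between the carriers; at lid coordinates (16, -225, 20) mm, so 102 mm above the bench when shut. Free room: 57 mm between the bar and the end of lid and chamber on its left, 96 mm below. Axes are the lid's
- lid_angle (a joint): opening angle of the lid (rad), 0 shut, 1.2 most; it grows as the handle end rises (turning about the chamber's -x). A spring always pulls it shut: about 0.45 N m plus the lid's weight at shut, 0.9 N m more per rad, some 3 to 6 N at the bar; let go, it falls shut. No latch
- mark_tip (a point): middle of the orange setting flag (30 x 12 mm) at the rim of the arc, 127 mm from the hinge line. Its y axis points from the flag to the hinge line; when the lid stands at the flag's angle, this point's axes are parallel to lid_bar's
- mark_angle (a joint): angle at which the orange flag is set, measured like lid_angle (same hinge line, same zero), between about 0.35 and 0.7 rad; the flag stays where it is set unless it is knocked; it does not stop the lid
- key_red_top (a point): centre of the top face of the round red key, 22 mm wide, on the front deck of the chamber; the four keys stand in a row along the chamber's y, 42 mm apart, in an order that changes. When up, the top is 78 mm above the bench and stands 6 mm out of a round black collar 38 mm wide. Pressed straight down
- key_red (a joint): travel of the red key, 0 = up, 0.006 m = fully down, which takes about 4.5 N; springs back
- key_yellow_top (a point): centre of the top face of the round yellow key, 22 mm wide, on the front deck of the chamber; the four keys stand in a row along the chamber's y, 42 mm apart, in an order that changes. When up, the top is 78 mm above the bench and stands 6 mm out of a round black collar 38 mm wide. Pressed straight down
- key_yellow (a joint): travel of the yellow key, 0 = up, 0.006 m = fully down, which takes about 4.5 N; springs back
- key_blue_top (a point): centre of the top face of the round blue key, 22 mm wide, on the front deck of the chamber; the four keys stand in a row along the chamber's y, 42 mm apart, in an order that changes. When up, the top is 78 mm above the bench and stands 6 mm out of a round black collar 38 mm wide. Pressed straight down
- key_blue (a joint): travel of the blue key, 0 = up, 0.006 m = fully down, which takes about 4.5 N; springs back
- key_green_top (a point): centre of the top face of the round green key, 22 mm wide, on the front deck of the chamber; the four keys stand in a row along the chamber's y, 42 mm apart, in an order that changes. When up, the top is 78 mm above the bench and stands 6 mm out of a round black collar 38 mm wide. Pressed straight down
- key_green (a joint): travel of the green key, 0 = up, 0.006 m = fully down, which takes about 4.5 N; springs back
- jar: bystander: clear screw jar with a blue cap, about 66 mm wide, 116 mm tall, loose on the bench; origin at the centre of its underside
- tin: bystander: round grey tin, 59 mm wide, 38 mm tall, loose on the bench; origin at the centre of its underside
- tape: bystander: roll of yellow tape lying flat, 98 mm wide, 48 mm tall, loose on the bench; origin at the centre of its underside

How it is judged:
By the outcome, as a careful person would: the job done as asked, in the order asked, and still so for the second after the job is handed in, while the arm keeps its last pose, push and grip.
It also fails if it takes over 51 s, if anything falls off the work surface, if the arm or the gripper's body presses on something with over 40 N, if the wrist force passes 120 N, or if a joint passes its speed limit or range.

### The arm

A 6-joint arm with a two-finger parallel gripper is mounted at the origin on a cart in front of the work surface, level with it; the furniture and walls round the work are solid. World frame = base frame: x ahead of the robot, y to its left, z up, the work surface at z = 0. Lengths are in m, angles in rad, forces in N, time in s.
With the tool pointing down it reaches from about 0.25 to 0.775 m from the base axis. Payload 4 kg.
Tool frame: the origin (TCP) lies midway between the tips of the shut fingers; the grasp point (between the pads) lies 19 mm behind it; z points along the fingers, x is the direction in which the jaws open and shut, and the axes are right-handed (so a half turn about z gives the same grasp; the last joint's range is limited). The gripper opens to 94 mm and grips with 3 to 60 N. Pads are 16 mm wide; open, the fingers measure 119 mm over their backs; the gripper's body (75 mm by 177 mm) begins 78 mm behind the grasp point.
Start: joints at [-1.448, 0.087, 1.371, -0, 1.684, -0.103], TCP at [0.123, -0.536, 0.206] pointing down, gripper open.
Joint ranges: [-3.1, 3.1], [-0.76, 2.03], [0.27, 2.55], [-1.08, 4.22], [0.17, 2.65], [-2.57, 2.57]. Speed limits (rad/s): [2.79, 2.79, 3.14, 3.14, 3.14, 3.14].

### API

Orientations are given as [roll, pitch, yaw] about the fixed x, y, z axes, in that order (R = Rz(yaw) Ry(pitch) Rx(roll)).
In Python, from bench import robot gives the robot as it stands.
- The arm moves only by the shell command python3 -m handwheel 'ROWS'. ROWS is a JSON object of lists of equal length, an entry for each row: "delta_pos": the shift along the tool's x, y, z in mm, a list of three; "rotation": the turn, a rotation vector about the tool's x, y, z in rad, a list of three; "claw": the closure, from -1 (fully open) to 1 (shut). In form: {"delta_pos": [[tx, ty, tz], ...], "rotation": [[wx, wy, wz], ...], "claw": [claw, ...]}. A call has exactly 8 rows; each row shifts and turns the commanded pose from where the row before left it, along the tool's axes as they then stand; what a row does not reach is not made up. A row lasts 1/8 s, in which the tool goes at most 62.5 mm and 10.7 degrees, less where a joint would pass 70% of its speed; a pose out of reach is approached as far as the arm can. A call with a gripper value outside its range is refused whole. The fingers move at their own pace and stop on an object; the grip force is fixed at half the most. Time passes only in rows, so rows that do not move let the fingers close, or fill a call up. It gives the time, the measured TCP pose, the force and the opening at its end, in the units of the state.
- robot.get_obs(): the state, without advancing time (a new reading comes with each control period).
- robot.snapshot(name): name is "scene" or "top" or "wrist"; returns a dict with "color" (384x512x3 uint8, red, green, blue), "intrinsics" (3x3 intrinsics, pixels), "k1" (the pictures are not rectified: a ray, as slopes to the right and down, at radius r is drawn at 1 + k1 r^2 times it, then the intrinsics apply), "eye" and "rotation" of the camera in the world. Camera axes: x right, y down, z forward; pixel columns grow to the right and rows downward; lengths in m; the calibration is good to about 2 mm. A picture is of the moment at which its call begins. There is no depth.
- robot.close_job(): hands the job in, once; it reports no verdict.
The state is a dict: "time": time; "joint_positions": joint angles; "qvel": joint speeds; "joint_torque": joint torques, N m; "tool_pos": TCP position; "ee_rot": TCP orientation; "wrist_force": force on the tool from outside, world axes, zero at the start; "wrist_torque": the same for the moment, N m; "width": finger opening in m.
Only numpy, scipy, OpenCV 4.12 (cv2) and the standard library are available. Lean on these libraries where they do the work, as an engineer would, in place of code of your own. Each camera call takes 0.05 s, during which the arm holds its last target.

## Working session

There is one attempt and no reset: what is moved stays moved. The work goes in short steps, Python scripts to look and compute and a shell command to move; the robot and the scene stay as the last step left them, time stands still between calls to the robot, and variables do not carry over. Pictures are saved under pics/ and viewed, and the job is handed in when it is done.

```bash
mkdir -p pics; ls; python3 - <<'E'
from bench import robot
import cv2
o=robot.get_obs()
for k,v in o.items(): print(k,v)
for n in ("scene","top","wrist"):
    s=robot.snapshot(n); cv2.imwrite(f"pics/{n}0.png",s["color"][:,:,::-1]); print(n,s["intrinsics"],s["k1"],s["eye"],s["rotation"])
E
```

```text
pics
time 0.0
joint_positions [-1.44811545e+00  8.79530596e-02  1.37220686e+00 -2.24608839e-05
  1.68358218e+00 -1.03078150e-01]
qvel [ 1.26827524e-03 -6.44582083e-06  3.33655012e-04  9.49049330e-05
 -1.06052395e-04 -8.54982845e-04]
joint_torque [-4.17689935e-04 -3.40176451e+01 -3.02432227e+01  7.18298508e-02
  3.29120317e-02 -1.85511258e-04]
tool_pos [ 0.12304988 -0.53551581  0.20432927]
ee_rot [-3.14139369e+00  2.14033199e-03 -1.34503959e+00]
wrist_force [0.25688874 0.17720321 0.63505384]
wrist_torque [ 0.00533674  0.06273513 -0.00605079]
width 0.0941601107244279
scene [[404.69399753   0.         264.87100979]
 [  0.         404.69399753 189.33979196]
 [  0.           0.           1.        ]] -0.025136924882014192 [0.04549716 0.63501887 0.89667295] [-2.46084933 -0.00633942 -2.44022995]
top [[369.62671022   0.         263.30171918]
 [  0.         369.62671022 190.05837716]
 [  0.           0.           1.        ]] -0.04853152434748907 [0.2575878  0.14462567 1.31191117] [-2.96057081 -0.00362904 -1.557476  ]
wrist [[288.42133533   0.         253.83331305]
 [  0.         288.42133533 189.38252472]
 [  0.           0.           1.        ]] 0.02371813834568176 [ 0.20062639 -0.5184972   0.38256483] [ 2.86569863e+00  2.23735538e-03 -1.34398026e+00]
```

View pics/scene0.png

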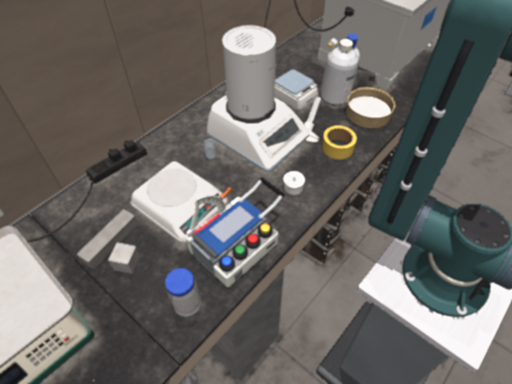

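View pics/top0.png

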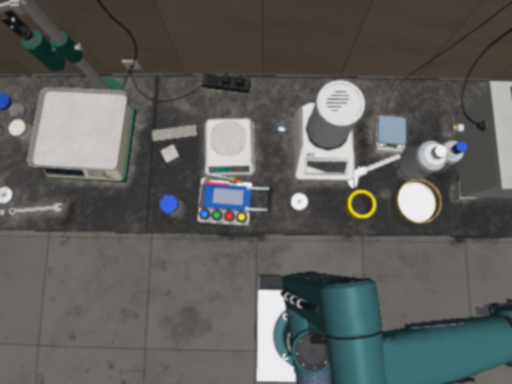

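View pics/wrist0.png

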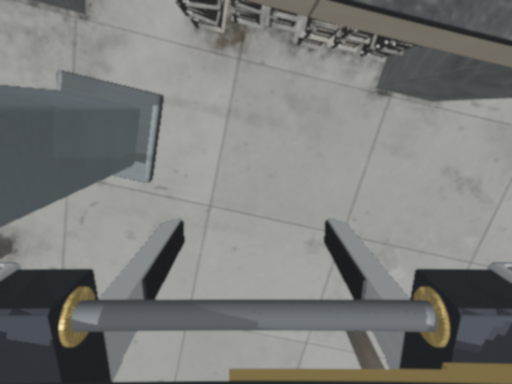

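The top view shows the chamber at about (226,200), the keys at row ~215 (blue, green, red, yellow from +y to -y), the jar at (172,205), the tin at (299,201) and the tape at (361,204). Next I'll zoom in.

```bash
python3 - <<'E'
import cv2
a=cv2.imread('pics/scene0.png')[150:310,140:320]; cv2.imwrite('pics/sz.png',cv2.resize(a,None,fx=4,fy=3.7,interpolation=cv2.INTER_CUBIC) if 0 else cv2.resize(a,(675,600),interpolation=cv2.INTER_CUBIC))
a=cv2.imread('pics/top0.png')[160:240,155:315]; cv2.imwrite('pics/tz.png',cv2.resize(a,(800,400),interpolation=cv2.INTER_CUBIC))
E
```

```text
(no output)
```

View pics/sz.png

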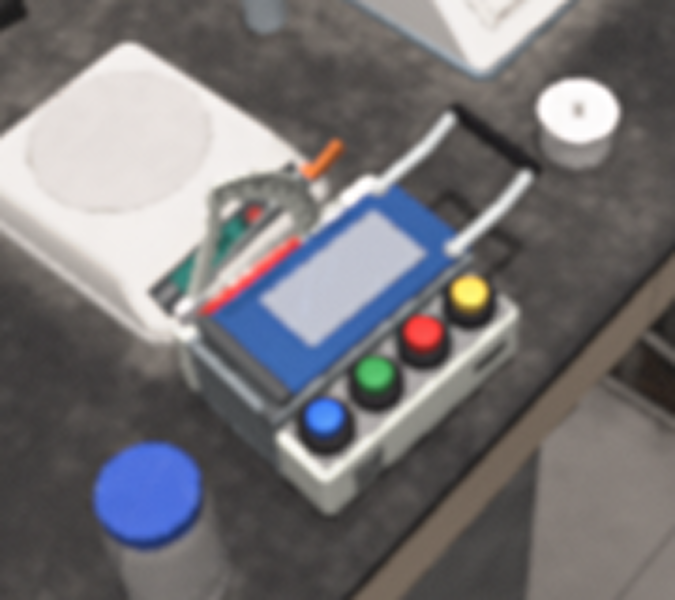

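View pics/tz.png

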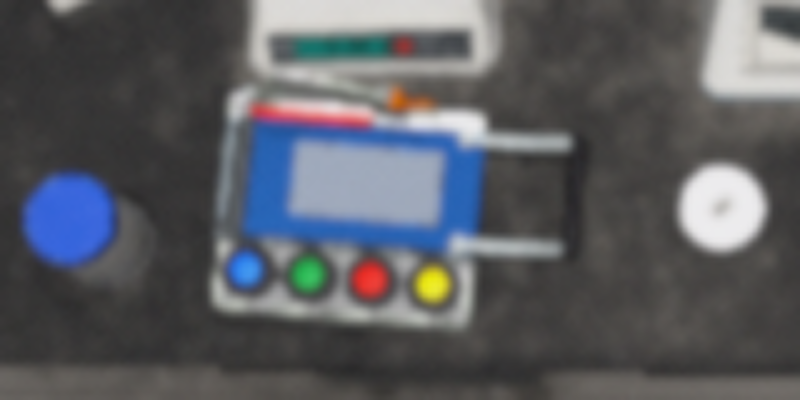

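```bash
cat > h.py <<'E'
import numpy as np, cv2
from scipy.spatial.transform import Rotation as R
def ray(s,uv):
    n=cv2.undistortPoints(np.array([[uv]],float),s["intrinsics"],np.array([s["k1"],0,0,0,0.]))[0,0]
    d=R.from_euler('xyz',s["rotation"]).as_matrix()@np.array([n[0],n[1],1]); return np.array(s["eye"]),d/np.linalg.norm(d)
def onz(s,uv,z):
    e,d=ray(s,uv); return e+d*(z-e[2])/d[2]
def tri(s1,a,s2,b):
    e1,d1=ray(s1,a); e2,d2=ray(s2,b)
    t=np.linalg.lstsq(np.c_[d1,-d2],e2-e1,rcond=None)[0]
    p,q=e1+d1*t[0],e2+d2*t[1]; return (p+q)/2,np.linalg.norm(p-q)
def proj(s,P):
    Rm=R.from_euler('xyz',s["rotation"]).as_matrix()
    c=Rm.T@(np.array(P)-s["eye"]); n=c[:2]/c[2]; n=n*(1+s["k1"]*(n@n))
    return s["intrinsics"][:2,:2]@n+s["intrinsics"][:2,2]
HS={'blue':(100,125),'green':(50,85),'red':(0,8),'yellow':(22,34),'orange':(8,18)}
def mask(s,c,box,S=120,V=90):
    h=cv2.cvtColor(s["color"],cv2.COLOR_RGB2HSV); lo,hi=HS[c]
    m=((h[...,0]>=lo)&(h[...,0]<=hi)&(h[...,1]>S)&(h[...,2]>V)); 
    if c=='red': m|=(h[...,0]>=174)&(h[...,1]>S)&(h[...,2]>V)
    k=np.zeros_like(m); x0,y0,x1,y1=box; k[y0:y1,x0:x1]=1
    return (m&k).astype(np.uint8)
def blobs(m,amin=6):
    n,l,st,c=cv2.connectedComponentsWithStats(m)
    return [(c[i],st[i]) for i in range(1,n) if st[i,4]>=amin]
E
python3 - <<'E'
from h import *
from bench import robot
T=robot.snapshot('top');S=robot.snapshot('scene')
for c in HS:
    print(c)
    for s,n,box in ((T,'top',(195,175,260,228)),(S,'scene',(180,180,285,280))):
        for ce,st in blobs(mask(s,c,box)): print(' ',n,ce.round(1),st, onz(s,ce,.078).round(4))
E
```

```text
blue
  top [226.4 197.6] [204 185  48  26 555] [0.4558 0.2676 0.078 ]
  top [203.7 213.4] [200 210   8   8  49] [0.4009 0.3423 0.078 ]
  scene [229.1 228.5] [197 200  64  55 859] [0.4567 0.2741 0.078 ]
  scene [226.  260.9] [221 256  11  11  95] [0.4013 0.3428 0.078 ]
  scene [185.5 274.3] [180 268  14  12 136] [0.4468 0.4257 0.078 ]
green
  top [216.2 214.3] [213 211   7   7  38] [0.3985 0.3001 0.078 ]
  scene [239.4 249.4] [235 246  10   8  69] [0.3983 0.3008 0.078 ]
red
  top [207.6 181.7] [206 181   5   2   7] [0.5097 0.3336 0.078 ]
  top [216.5 183. ] [214 183   6   1   6] [0.5057 0.3029 0.078 ]
  top [228.6 215.5] [225 212   8   8  48] [0.3951 0.2582 0.078 ]
  scene [207.1 206.1] [206 205   3   3   8] [0.5449 0.261  0.078 ]
  scene [206.3 223.3] [194 214  26  20  63] [0.5092 0.299  0.078 ]
  scene [252.2 238.5] [247 234  12  10  88] [0.3954 0.2591 0.078 ]
yellow
  top [241.1 216.4] [238 213   7   8  45] [0.3926 0.2165 0.078 ]
  scene [264.8 228.1] [260 224  10   9  68] [0.3917 0.2174 0.078 ]
orange
  top [236.  179.7] [233 178   9   4  23] [0.5179 0.2366 0.078 ]
  scene [226.3 191.9] [221 187  11  11  54] [0.5398 0.1965 0.078 ]
```

```bash
cat > plan.py <<'E'
import numpy as np
from scipy.spatial.transform import Rotation as R
# rows from pose list [(pos,Rot)] ; start p,Rm
def rows(p,Rm,seq):
    for q,Q in seq:
        d=Rm.inv().apply(np.array(q)-p)*1000; w=(Rm.inv()*Q).as_rotvec()
        print([round(float(x),1)+0. for x in d],[round(float(x),3)+0. for x in w]); p,Rm=np.array(q),Q
E
python3 - <<'E'
from plan import *; from h import *
from bench import robot
o=robot.get_obs(); p=np.array(o['tool_pos']); y0=-1.345
P=np.array([[.123,-.536,.206],[.33,-.25,.23],[.35,.05,.24],[.345,.217,.25]])
seg=np.r_[0,np.cumsum(np.linalg.norm(np.diff(P,axis=0),axis=1))]
s=np.linspace(0,seg[-1],17)[1:]
seq=[]
for i,u in enumerate(s):
    q=[np.interp(u,seg,P[:,k]) for k in range(3)]
    seq.append((q,R.from_euler('xyz',[np.pi,0,y0+(1.5-y0)*(i+1)/16])))
rows(P[0],R.from_euler('xyz',[np.pi,0,y0]),seq)
T=robot.snapshot('top');S=robot.snapshot('scene')
print(onz(T,(271.3,188.5),.108),onz(T,(269.6,211.5),.108))
for a,b in (((271.6,188),(261.3,178.8)),((269.6,211.6),(283.2,194))): print(tri(T,a,S,b))
E
```

```text
[-33.7, -38.6, -3.5] [0.0, 0.0, -0.178]
[-26.4, -43.9, -3.5] [0.0, 0.0, -0.178]
[-18.2, -47.9, -3.5] [0.0, 0.0, -0.178]
[-9.4, -50.4, -3.5] [0.0, 0.0, -0.178]
[-0.4, -51.3, -3.5] [0.0, 0.0, -0.178]
[8.7, -50.5, -3.5] [0.0, 0.0, -0.178]
[14.3, -48.4, -3.3] [0.0, 0.0, -0.178]
[-1.7, -51.3, -1.7] [0.0, 0.0, -0.178]
[7.4, -50.8, -1.7] [0.0, 0.0, -0.178]
[16.2, -48.7, -1.7] [0.0, 0.0, -0.178]
[24.6, -45.1, -1.7] [0.0, 0.0, -0.178]
[32.2, -40.0, -1.7] [0.0, 0.0, -0.178]
[37.9, -34.6, -2.1] [0.0, 0.0, -0.178]
[41.3, -30.4, -3.1] [0.0, 0.0, -0.178]
[46.0, -22.6, -3.1] [0.0, 0.0, -0.178]
[49.3, -14.1, -3.1] [0.0, 0.0, -0.178]
[0.48359489 0.11675705 0.108     ] [0.40683306 0.12160153 0.108     ]
(array([0.4881324 , 0.116007  , 0.09750957]), np.float64(0.001935540926504263))
(array([0.40893358, 0.12261367, 0.10479289]), np.float64(0.004579349796204972))
```

```bash
python3 -m handwheel '{"delta_pos":[[-34,-39,-3.5],[-26,-44,-3.5],[-18,-48,-3.5],[-9,-50,-3.5],[0,-51,-3.5],[9,-50,-3.5],[14,-48,-3.5],[-2,-51,-2]],"rotation":[[0,0,-0.178],[0,0,-0.178],[0,0,-0.178],[0,0,-0.178],[0,0,-0.178],[0,0,-0.178],[0,0,-0.178],[0,0,-0.178]],"claw":[1,1,1,1,1,1,1,1]}'
python3 -m handwheel '{"delta_pos":[[7,-51,-2],[16,-49,-2],[25,-45,-2],[32,-40,-2],[38,-35,-2],[41,-30,-3],[46,-23,-3],[49,-14,-3]],"rotation":[[0,0,-0.178],[0,0,-0.178],[0,0,-0.178],[0,0,-0.178],[0,0,-0.178],[0,0,-0.178],[0,0,-0.178],[0,0,-0.178]],"claw":[1,1,1,1,1,1,1,1]}'
python3 - <<'E'
from bench import robot; import cv2
for n in ("wrist","scene","top"):
    s=robot.snapshot(n); cv2.imwrite(f"pics/{n}1.png",s["color"][:,:,::-1])
o=robot.get_obs(); print(o['time'],o['tool_pos'],o['ee_rot'],o['joint_positions'],o['width'])
E
```

```text
time: 1.35
tool_pos: [0.3349, -0.1938, 0.232]
ee_rot: [-3.141, -0.0, 0.086]
wrist_force: [-0.5, 0.7, 0.1]
width: 0.0176
time: 2.35
tool_pos: [0.343, 0.2166, 0.2513]
ee_rot: [3.14, -0.0, 1.509]
wrist_force: [-0.5, 0.2, -0.2]
width: 0.0003
2.5 [0.34278419 0.21641785 0.25084349] [-3.14118870e+00  4.73144462e-04  1.50706236e+00] [ 4.23277173e-01 -2.43023731e-01  1.58935845e+00 -2.35015329e-04
  1.79583634e+00 -1.08383747e+00] 0.00044079934813740076
```

View pics/wrist1.png

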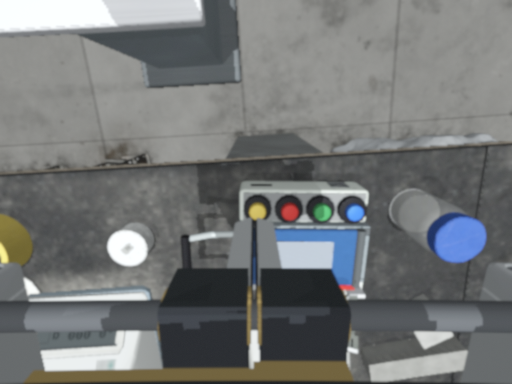

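View pics/scene1.png

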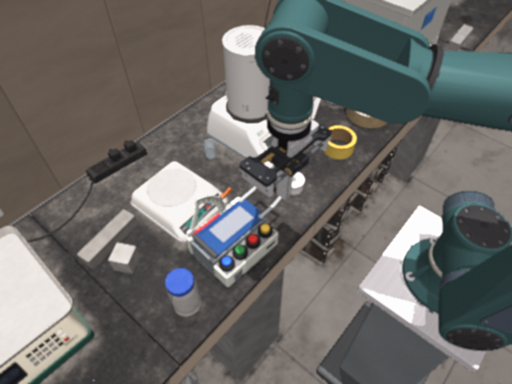

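```bash
python3 - <<'E'
from h import *
from bench import robot
W=robot.snapshot('wrist');S=robot.snapshot('scene'); o=robot.get_obs()
print(W['eye'],W['rotation'])
for c in ('blue','green','red','yellow','orange'):
    print(c)
    for ce,st in blobs(mask(W,c,(235,190,375,310)),30): print(' ',ce.round(1),st, onz(W,ce,.078).round(4))
print(proj(S,o['tool_pos']))
for z in (.038,): print(onz(W,(127,240),z))
E
```

```text
[0.26352154 0.22116537 0.42898526] [2.86562427e+00 1.84505778e-04 1.50806812e+00]
blue
  [354.6 212.4] [345 204  20  18 285] [0.4017 0.3427 0.078 ]
  [330.  247.9] [ 276  230   82   55 1772] [0.4504 0.3115 0.078 ]
  [253.7 269.9] [253 257   3  26  57] [0.4771 0.2075 0.078 ]
green
  [321.8 212.3] [314 204  17  17 196] [0.399  0.3006 0.078 ]
red
  [289.7 211.9] [281 203  19  19 264] [0.3958 0.2593 0.078 ]
  [346.  287.7] [339 286  15   5  55] [0.5127 0.3339 0.078 ]
yellow
  [257.4 210.7] [249 203  18  18 229] [0.3916 0.2177 0.078 ]
orange
[284.42381306 193.06486272]
[0.4397314  0.02263241 0.038     ]
```

```bash
python3 -m handwheel '{"delta_pos":[[23,25,20],[23,25,30],[0,0,40],[0,0,40],[0,0,23],[0,0,0],[0,0,0],[0,0,0]],"rotation":[[0,0,0],[0,0,0],[0,0,0],[0,0,0],[0,0,0],[0,0,0],[0,0,0],[0,0,0]],"claw":[1,1,1,1,1,1,1,1]}'
python3 - <<'E'
from bench import robot; import cv2
s=robot.snapshot("wrist"); cv2.imwrite(f"pics/wrist2.png",s["color"][:,:,::-1])
s=robot.snapshot("scene"); cv2.imwrite(f"pics/scene2.png",cv2.resize(s["color"][150:310,140:320,::-1],(675,600)))
o=robot.get_obs(); print(o['time'],o['tool_pos'],o['ee_rot'],o['wrist_force'])
E
```

```text
time: 3.6
tool_pos: [0.3976, 0.2574, 0.0998]
ee_rot: [3.139, -0.002, 1.502]
wrist_force: [0.3, 1.0, 0.7]
width: 0.0008
3.7 [0.39718801 0.25751382 0.09932537] [ 3.13928250e+00 -1.17619548e-03  1.50261959e+00] [-0.30432243  0.06774484 -0.08611488]
```

View pics/wrist2.png

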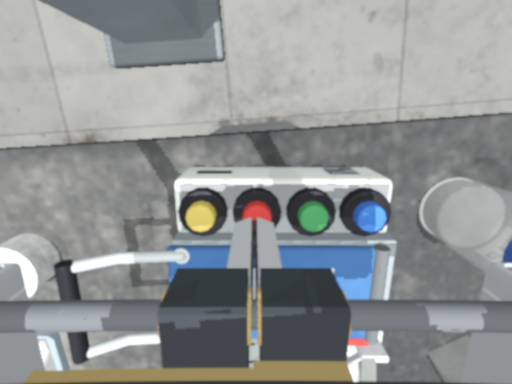

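View pics/scene2.png

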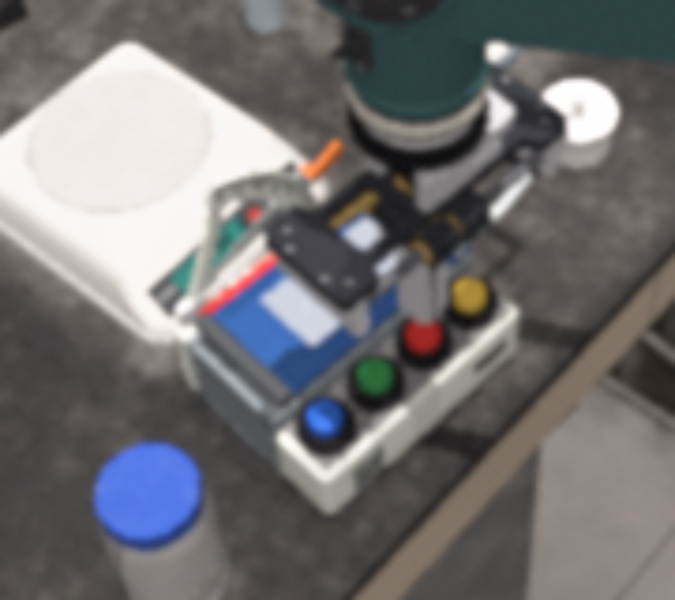

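```bash
python3 -m handwheel '{"delta_pos":[[1,-2,10],[0,0,8],[0,0,5],[0,0,3],[0,0,2],[0,0,0],[0,0,0],[0,0,0]],"rotation":[[0,0,0],[0,0,0],[0,0,0],[0,0,0],[0,0,0],[0,0,0],[0,0,0],[0,0,0]],"claw":[1,1,1,1,1,1,1,1]}'
python3 - <<'E'
from bench import robot; import cv2
s=robot.snapshot("scene"); cv2.imwrite(f"pics/scene3.png",cv2.resize(s["color"][150:310,140:320,::-1],(675,600)))
o=robot.get_obs(); print(o['time'],o['tool_pos'],o['ee_rot'],o['wrist_force'])
E
```

```text
time: 4.7
tool_pos: [0.3944, 0.2587, 0.0757]
ee_rot: [3.14, -0.001, 1.503]
wrist_force: [-11.3, -4.4, 28.6]
width: 0.0007
4.75 [0.39443805 0.25874024 0.07571387] [ 3.14026033e+00 -6.96799094e-04  1.50353424e+00] [-10.22000783  -5.25920712  28.659778  ]
```

View pics/scene3.png

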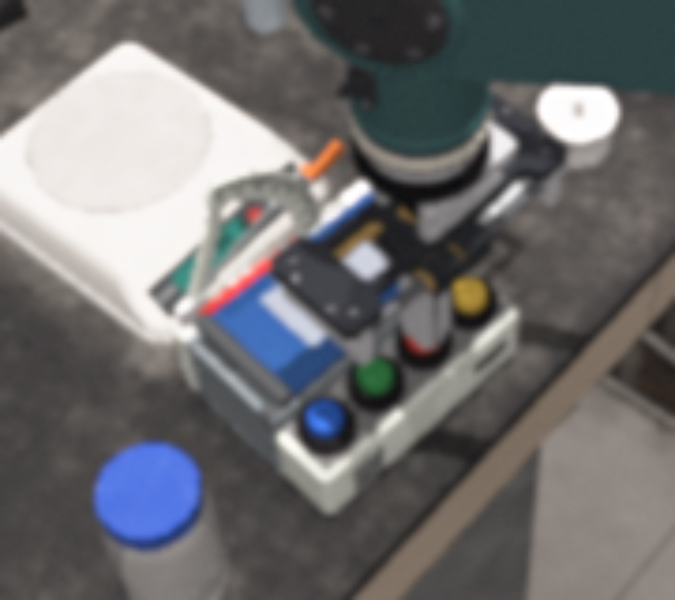

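```bash
python3 - <<'E'
from bench import robot; import cv2
s=robot.snapshot("wrist"); cv2.imwrite(f"pics/wrist3.png",cv2.resize(s["color"][150:300,160:360,::-1],(800,600),interpolation=cv2.INTER_CUBIC))
o=robot.get_obs(); print(o['time'],o['tool_pos'],o['ee_rot'],o['wrist_force'],o['wrist_torque'])
E
```

```text
4.8 [0.3944261  0.25871639 0.07571145] [ 3.14031571e+00 -6.79925018e-04  1.50350668e+00] [-11.01309075  -4.05520355  27.63383089] [-0.93124886  1.96919752  0.03883094]
```

View pics/wrist3.png

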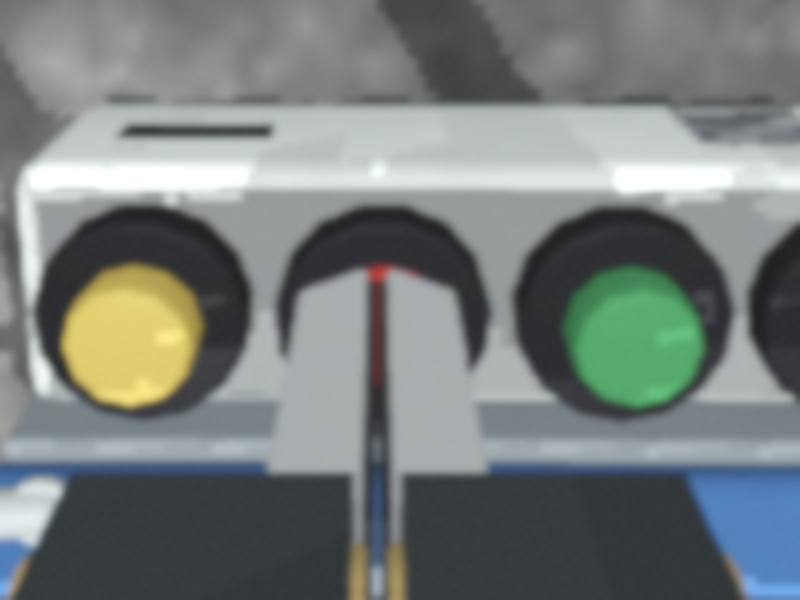

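```bash
python3 -m handwheel '{"delta_pos":[[0,0,-3],[0,0,-1],[0,0,0],[0,0,0],[0,0,0],[0,0,0],[0,0,0],[0,0,0]],"rotation":[[0,0,0],[0,0,0],[0,0,0],[0,0,0],[0,0,0],[0,0,0],[0,0,0],[0,0,0]],"claw":[1,1,1,1,1,1,1,1]}'; python3 - <<'E'
from bench import robot
o=robot.get_obs(); print(o['time'],o['tool_pos'],o['wrist_force'],o['wrist_torque'])
E
```

```text
time: 5.8
tool_pos: [0.3943, 0.2587, 0.0761]
ee_rot: [3.141, -0.0, 1.503]
wrist_force: [-4.3, -2.6, 12.2]
width: 0.0006
5.8 [0.39428315 0.25866297 0.07610268] [-4.32575206 -2.58644139 12.16435087] [-0.27825606  0.75647872  0.00808489]
```

```bash
python3 -m handwheel '{"delta_pos":[[0,0,-2.5],[0,0,0],[0,0,0],[0,0,0],[0,0,0],[0,0,0],[0,0,0],[0,0,0]],"rotation":[[0,0,0],[0,0,0],[0,0,0],[0,0,0],[0,0,0],[0,0,0],[0,0,0],[0,0,0]],"claw":[1,1,1,1,1,1,1,1]}'; python3 - <<'E'
from bench import robot
import cv2
o=robot.get_obs(); print(o['time'],o['tool_pos'],o['wrist_force'],o['wrist_torque'])
s=robot.snapshot("wrist"); cv2.imwrite(f"pics/wrist4.png",cv2.resize(s["color"][150:300,160:360,::-1],(800,600),interpolation=cv2.INTER_CUBIC))
E
python3 -m handwheel '{"delta_pos":[[0,0,-2.5],[0,0,0],[0,0,0],[0,0,0],[0,0,0],[0,0,0],[0,0,0],[0,0,0]],"rotation":[[0,0,0],[0,0,0],[0,0,0],[0,0,0],[0,0,0],[0,0,0],[0,0,0],[0,0,0]],"claw":[1,1,1,1,1,1,1,1]}'; python3 - <<'E'
from bench import robot
o=robot.get_obs(); print(o['time'],o['tool_pos'],o['wrist_force'],o['wrist_torque'])
E
```

```text
time: 6.8
tool_pos: [0.3942, 0.2586, 0.0764]
ee_rot: [-3.141, -0.0, 1.503]
wrist_force: [-3.5, 1.5, 3.7]
width: 0.0006
6.8 [0.39423921 0.25858995 0.07636892] [-3.50817877  1.53883117  3.72835333] [ 0.27388396  0.44120836 -0.01386042]
time: 7.85
tool_pos: [0.3947, 0.2584, 0.079]
ee_rot: [3.141, 0.0, 1.503]
wrist_force: [-0.2, 1.8, 3.3]
width: 0.0007
7.85 [0.39465837 0.25837815 0.07898771] [-0.17173358  1.76133462  3.27715637] [ 0.20191921 -0.10645592  0.0507422 ]
```

View pics/wrist4.png

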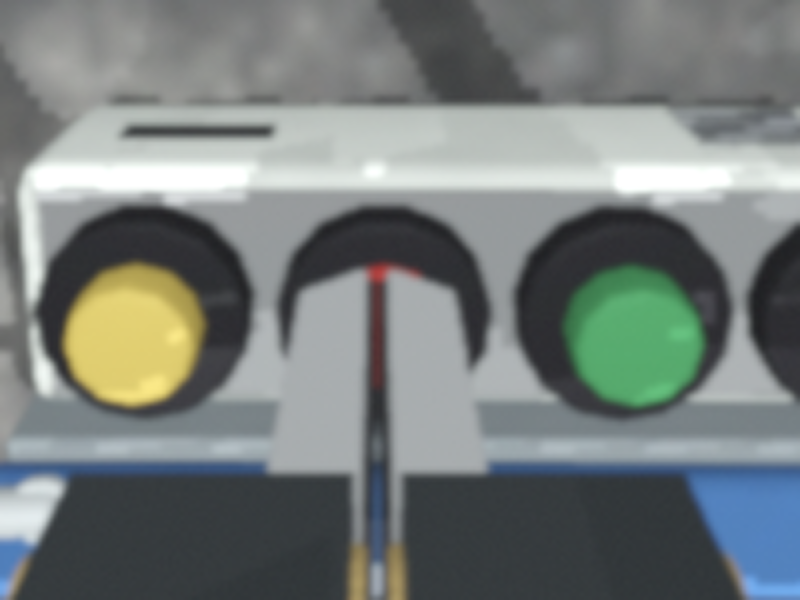

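```bash
python3 -m handwheel '{"delta_pos":[[0,0,-1.5],[0,0,0],[0,0,0],[0,0,0],[0,0,0],[0,0,0],[0,0,0],[0,0,0]],"rotation":[[0,0,0],[0,0,0],[0,0,0],[0,0,0],[0,0,0],[0,0,0],[0,0,0],[0,0,0]],"claw":[1,1,1,1,1,1,1,1]}'; python3 - <<'E'
from bench import robot
o=robot.get_obs(); print(o['time'],o['tool_pos'],o['wrist_force'],o['wrist_torque'])
E
python3 -m handwheel '{"delta_pos":[[0,0,-2],[0,0,0],[0,0,0],[0,0,0],[0,0,-2],[0,0,0],[0,0,0],[0,0,0]],"rotation":[[0,0,0],[0,0,0],[0,0,0],[0,0,0],[0,0,0],[0,0,0],[0,0,0],[0,0,0]],"claw":[1,1,1,1,1,1,1,1]}'; python3 - <<'E'
from bench import robot
o=robot.get_obs(); print(o['time'],o['tool_pos'],o['wrist_force'],o['wrist_torque'])
E
```

```text
time: 8.85
tool_pos: [0.3946, 0.2584, 0.0805]
ee_rot: [3.141, 0.0, 1.503]
wrist_force: [2.1, 1.2, 1.9]
width: 0.0003
8.85 [0.39461367 0.25836326 0.08046583] [2.12913848 1.18113102 1.92493479] [ 0.08733355 -0.37718504 -0.06180214]
time: 9.85
tool_pos: [0.3943, 0.2584, 0.0843]
ee_rot: [-3.141, 0.0, 1.503]
wrist_force: [0.3, 0.4, -0.4]
width: 0.0005
9.85 [0.39434931 0.25839353 0.08432646] [ 0.32573855  0.36513572 -0.42446605] [ 0.04456865 -0.12585676  0.03090758]
```

```bash
python3 -m handwheel '{"delta_pos":[[0,0,-14],[-20,0,0],[-21,0.5,0],[0,0,0],[0,0,12],[0,0,7],[0,0,5],[0,0,3]],"rotation":[[0,0,0],[0,0,0],[0,0,0],[0,0,0],[0,0,0],[0,0,0],[0,0,0],[0,0,0]],"claw":[1,1,1,1,1,1,1,1]}'
python3 -m handwheel '{"delta_pos":[[0,0,0],[0,0,0],[0,0,0],[0,0,0],[0,0,0],[0,0,0],[0,0,0],[0,0,0]],"rotation":[[0,0,0],[0,0,0],[0,0,0],[0,0,0],[0,0,0],[0,0,0],[0,0,0],[0,0,0]],"claw":[1,1,1,1,1,1,1,1]}'
python3 - <<'E'
from bench import robot
import cv2
s=robot.snapshot("wrist"); cv2.imwrite(f"pics/wrist5.png",cv2.resize(s["color"][150:300,160:360,::-1],(800,600),interpolation=cv2.INTER_CUBIC))
E
```

```text
time: 10.85
tool_pos: [0.3923, 0.2181, 0.0756]
ee_rot: [3.141, -0.0, 1.504]
wrist_force: [-10.7, -4.2, 31.5]
width: 0.0002
time: 11.85
tool_pos: [0.3923, 0.2181, 0.0758]
ee_rot: [3.141, -0.001, 1.504]
wrist_force: [-8.4, -3.3, 23.3]
width: 0.0
```

View pics/wrist5.png

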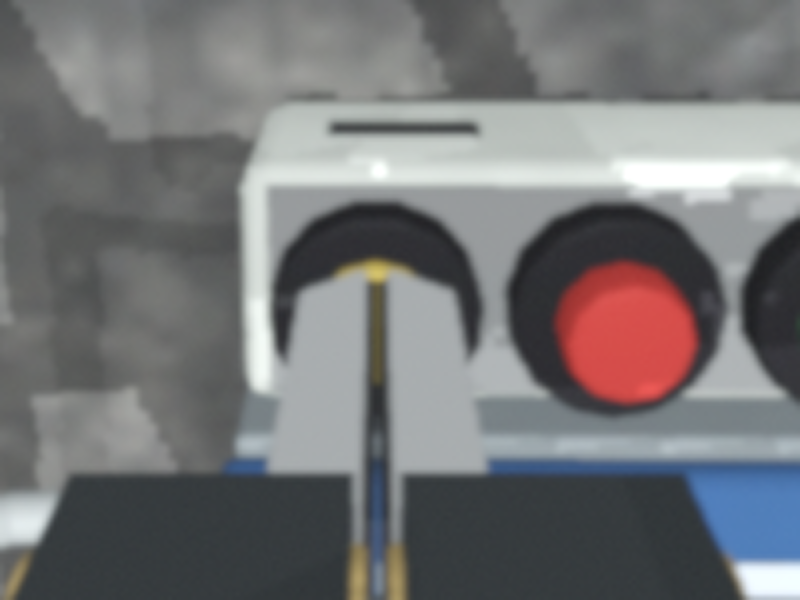

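```bash
python3 -m handwheel '{"delta_pos":[[0,0,-15],[0,0,-15],[42,0,0],[42,0.5,0],[41,0.5,0],[0,0,0],[0,0,0],[0,0,12]],"rotation":[[0,0,0],[0,0,0],[0,0,0],[0,0,0],[0,0,0],[0,0,0],[0,0,0],[0,0,0]],"claw":[1,1,1,1,1,1,1,1]}'
python3 -m handwheel '{"delta_pos":[[0,0,7],[0,0,5],[0,0,4],[0,0,2],[0,0,0],[0,0,0],[0,0,0],[0,0,0]],"rotation":[[0,0,0],[0,0,0],[0,0,0],[0,0,0],[0,0,0],[0,0,0],[0,0,0],[0,0,0]],"claw":[1,1,1,1,1,1,1,1]}'
python3 - <<'E'
from bench import robot
import cv2
s=robot.snapshot("wrist"); cv2.imwrite(f"pics/wrist6.png",cv2.resize(s["color"][150:300,160:360,::-1],(800,600),interpolation=cv2.INTER_CUBIC))
E
```

```text
time: 12.9
tool_pos: [0.4023, 0.3417, 0.0899]
ee_rot: [3.14, -0.001, 1.502]
wrist_force: [0.7, -0.4, -0.8]
width: 0.0005
time: 13.9
tool_pos: [0.4014, 0.3411, 0.0759]
ee_rot: [3.141, 0.001, 1.503]
wrist_force: [-8.2, -7.6, 20.5]
width: 0.0005
```

View pics/wrist6.png

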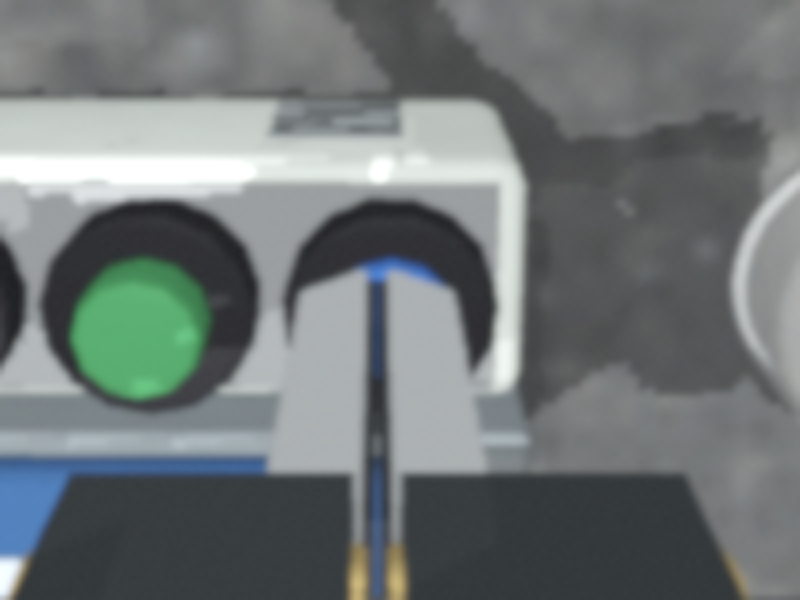

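```bash
python3 -m handwheel '{"delta_pos":[[0,0,-15],[0,0,-20],[0,0,-30],[0,0,-40],[-30,0,-40],[-50,0,-20],[-60,0,0],[-60,0,0]],"rotation":[[0,0,0],[0,0,0],[0,0,0],[0,0,0],[0,0,0],[0,0,0],[0,0,0],[0,0,0]],"claw":[1,1,1,1,0.3,0.1,0.1,0.1]}'
cat > ch.py <<'E'
from h import *
yaw=-0.0715
keys=np.array([[.4014,.3427],[.3986,.3005],[.3955,.2589],[.3921,.2172]])
Rz=R.from_euler('z',yaw)
E
python3 - <<'E'
from ch import *
from bench import robot
import pickle
S=robot.snapshot('scene');T=robot.snapshot('top');W=robot.snapshot('wrist')
o=robot.get_obs();print(o['time'],o['tool_pos'],o['width'])
d=keys[0]-keys[3];print('yaw',-np.arctan2(d[0],d[1]))
for n,s in (('scene',S),('top',T),('wrist',W)): cv2.imwrite(f'pics/{n}7.png',s['color'][:,:,::-1])
a=cv2.resize(S['color'][170:250,180:300,::-1],(800,533),interpolation=cv2.INTER_CUBIC);cv2.imwrite('pics/sz7.png',a)
a=cv2.resize(T['color'][170:230,190:290,::-1],(800,480),interpolation=cv2.INTER_CUBIC);cv2.imwrite('pics/tz7.png',a)
E
```

```text
time: 14.95
tool_pos: [0.3881, 0.1412, 0.2368]
ee_rot: [3.14, -0.0, 1.504]
wrist_force: [0.0, 0.5, 0.4]
width: 0.0368
15.1 [0.38834516 0.14074096 0.23672462] 0.04219128184589832
yaw -0.07396838813194187
```

View pics/sz7.png

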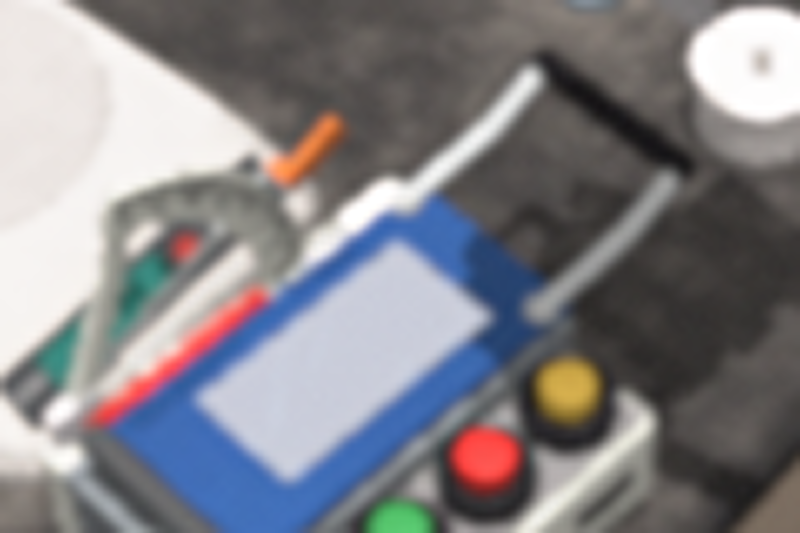

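View pics/tz7.png

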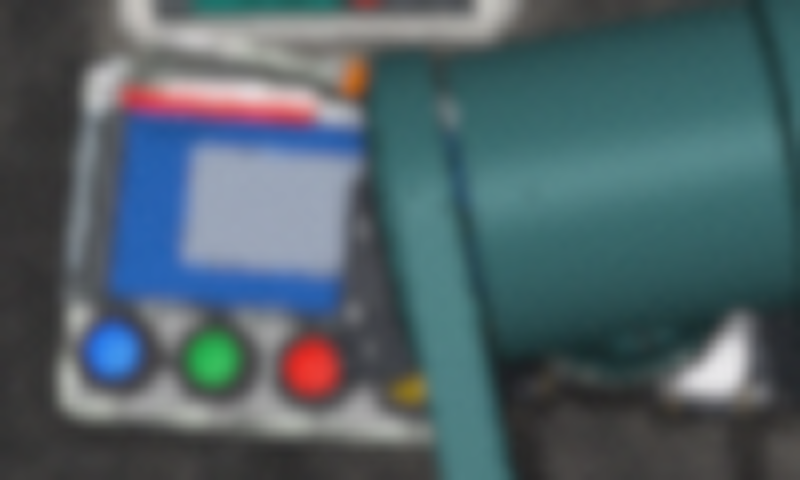

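View pics/wrist7.png

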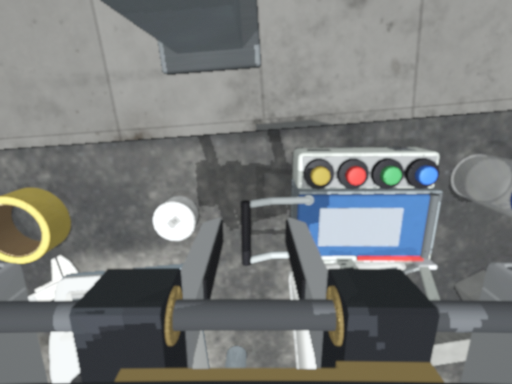

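```bash
python3 - <<'E'
from ch import *
from bench import robot
S=robot.snapshot('scene');W=robot.snapshot('wrist');T=robot.snapshot('top')
def blackbar(s,box):
    g=s['color'].max(2); x0,y0,x1,y1=box; m=np.zeros(g.shape,np.uint8); m[y0:y1,x0:x1]=(g[y0:y1,x0:x1]<40)
    b=max(blobs(m,4),key=lambda q:q[1][4]); 
    ys,xs=np.nonzero(cv2.connectedComponents(m)[1]==cv2.connectedComponents(m)[1][m>0][0]) if 0 else np.nonzero(m)
    return b
bw=blackbar(W,(236,196,256,270)); bs=blackbar(S,(255,172,292,202)); print(bw,bs)
for z in (.102,): print('bar',onz(W,bw[0],z),onz(S,bs[0],z)); 
print(tri(W,bw[0],S,bs[0]))
yaw=-.072; Rz=R.from_euler('z',yaw)
for bar in (onz(W,bw[0],.102),onz(S,bs[0],.102)):
    O=bar-Rz.apply([.016,-.140,.102]); print('O',O, 'keys_ch',Rz.inv().apply(np.c_[keys,np.zeros(4)]-O).round(4)[:,:2].tolist())
    m=mask(S,'orange',(215,182,240,200),110,90)
    ce=max(blobs(m),key=lambda q:q[1][4]); 
    e,d=ray(S,ce[0]); 
    ec=Rz.inv().apply(e-O); dc=Rz.inv().apply(d)
    for X in (.060,.065,.070):
        P=ec+dc*(X-ec[0])/dc[0]; v=P[1:]-[.085,.082]; print(X,P.round(4),'r',np.hypot(*v).round(4),'ang',np.arctan2(v[1],-v[0]).round(4))
    # pixel line direction: endpoints -> angle
    ys,xs=np.nonzero(m); pts=np.c_[xs,ys].astype(float)
    Q=[]
    for p in pts:
        _,dd=ray(S,p); dd=Rz.inv().apply(dd); Q.append((ec+dd*(.065-ec[0])/dd[0])[1:])
    Q=np.array(Q); c=Q.mean(0); u,s,v=np.linalg.svd(Q-c); print('dir',v[0],np.arctan(v[0][1]/-v[0][0]), s/np.sqrt(len(Q)))
E
```

```text
(array([244.85106383, 230.55319149]), array([244, 210,   2,  41,  47], dtype=int32)) (array([272.41791045, 187.55223881]), array([262, 179,  22,  17,  67], dtype=int32))
bar [0.44705316 0.12739602 0.102     ] [0.44614906 0.12318804 0.102     ]
(array([0.44313848, 0.12781446, 0.10933485]), np.float64(0.0012355389974420513))
O [ 4.41165906e-01  2.68184303e-01 -1.38777878e-17] keys_ch [[-0.045, 0.0715], [-0.0448, 0.0292], [-0.0449, -0.0125], [-0.0453, -0.0544]]
0.06 [ 0.06   -0.031   0.1462] r 0.1326 ang 0.5051
0.065 [ 0.065  -0.0349  0.1384] r 0.1325 ang 0.4395
0.07 [ 0.07   -0.0387  0.1306] r 0.1329 ang 0.3741
dir [ 0.99108539 -0.13322817] 0.13362547940872316 [0.00900021 0.006032  ]
O [ 4.40261803e-01  2.63976321e-01 -1.38777878e-17] keys_ch [[-0.0444, 0.0757], [-0.0442, 0.0334], [-0.0443, -0.0083], [-0.0447, -0.0501]]
0.06 [ 0.06   -0.0263  0.1471] r 0.129 ang 0.5292
0.065 [ 0.065  -0.0301  0.1393] r 0.1286 ang 0.4617
0.07 [ 0.07   -0.034   0.1315] r 0.1289 ang 0.3942
dir [ 0.99108539 -0.13322817] 0.13362547940872307 [0.00898912 0.00602457]
```

```bash
python3 -m handwheel '{"delta_pos":[[-6,25,0],[-6,26,0],[0,0,10],[0,0,0],[0,0,0],[0,0,0],[0,0,0],[0,0,0]],"rotation":[[0,0,0],[0,0,0],[0,0,0],[0,0,0],[0,0,0],[0,0,0],[0,0,0],[0,0,0]],"claw":[0.1,0.1,0.1,0.1,0.1,0.1,0.1,0.1]}'
python3 - <<'E'
from bench import robot
import cv2
s=robot.snapshot("wrist"); cv2.imwrite(f"pics/wrist8.png",cv2.resize(s["color"][150:300,200:440,::-1],(800,500),interpolation=cv2.INTER_CUBIC))
E
```

```text
time: 16.25
tool_pos: [0.4381, 0.1272, 0.2267]
ee_rot: [3.141, -0.0, 1.503]
wrist_force: [0.6, 0.0, -0.4]
width: 0.0425
```

View pics/wrist8.png

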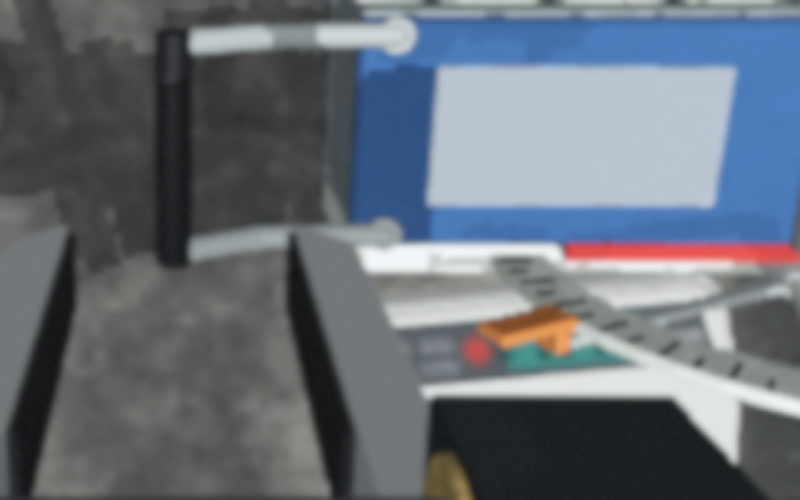

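```bash
python3 - <<'E'
from ch import *
from bench import robot
S=robot.snapshot('scene');W=robot.snapshot('wrist'); o=robot.get_obs()
bar=onz(W,(252.2,194.1),.102); print('bar wrist',bar, 'scene',onz(S,(272.4,187.5),.102), tri(W,(252.2,194.1),S,(272.4,187.5)))
for x in ((251.9,159.5),(252.5,229)): print(onz(W,x,.102))
m=mask(W,'orange',(340,238,380,258),110,90)
for b in blobs(m): print('W',b)
m=mask(S,'orange',(215,182,240,200),110,90)
for b in blobs(m): print('S',b)
for a,b in (((344.6,249),(230.7,188)),((372.5,244.5),(222.75,195.8)),((358.7,247.5),(226.7,191.9))):
    P,g=tri(W,a,S,b); print(P.round(4),g.round(4))
cv2.imwrite('pics/s9.png',cv2.resize(S['color'][170:250,180:300,::-1],(800,533),interpolation=cv2.INTER_CUBIC))
a=W['color'][230:262,335:385,::-1]; cv2.imwrite('pics/w9.png',cv2.resize(a,(800,512),interpolation=cv2.INTER_CUBIC))
a=S['color'][180:204,212:242,::-1]; cv2.imwrite('pics/s9b.png',cv2.resize(a,(750,600),interpolation=cv2.INTER_CUBIC))
E
```

```text
bar wrist [0.44978435 0.12435523 0.102     ] scene [0.44629252 0.1230855  0.102     ] (array([0.44775416, 0.12384954, 0.1028273 ]), np.float64(0.003578535052383894))
[0.41156586 0.12665726 0.102     ]
[0.49106617 0.12186703 0.102     ]
W (array([359.65546218, 248.50420168]), array([344, 242,  29,  14, 238], dtype=int32))
S (array([226.28070175, 191.85964912]), array([221, 187,  11,  11,  57], dtype=int32))
[0.5022 0.2144 0.1405] 0.0002
[0.5007 0.243  0.1384] 0.0014
[0.5019 0.2288 0.1395] 0.0001
```

View pics/w9.png

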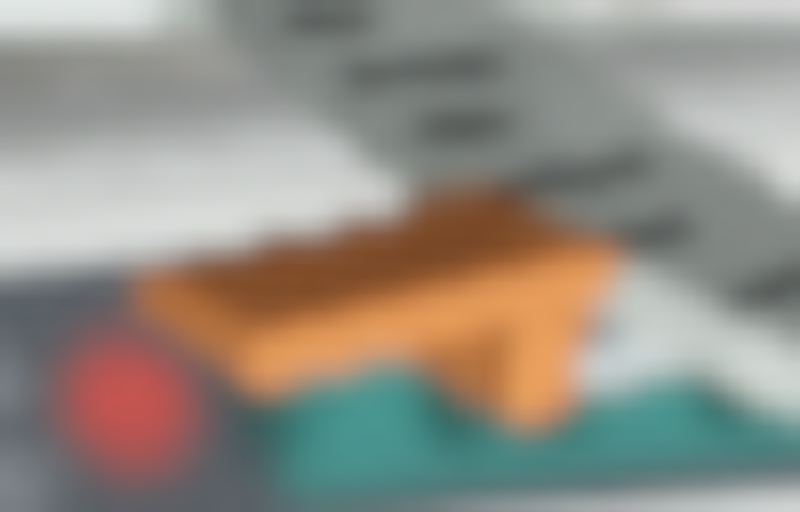

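View pics/s9b.png

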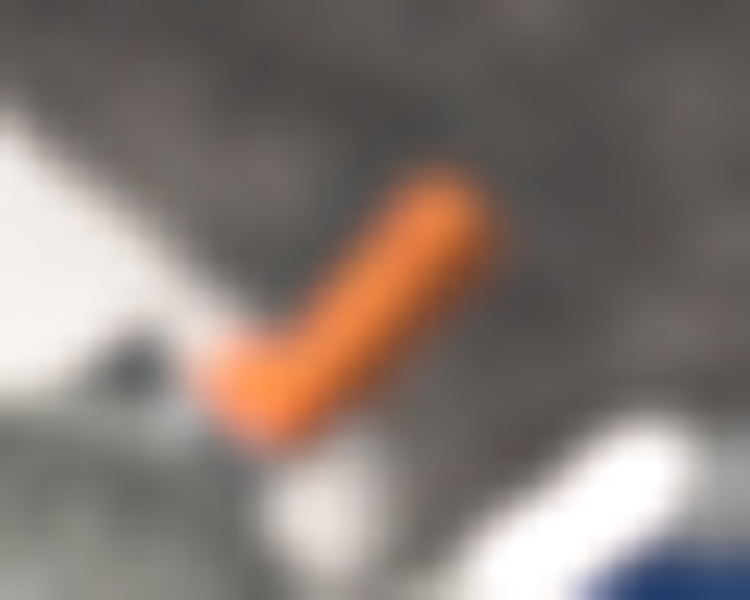

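```bash
python3 - <<'E'
from plan import *
p0=np.array([.438,.127,.227]);p1=np.array([.455,.222,.20])
R0=R.from_euler('xyz',[np.pi,0,1.503])
seq=[(p0+(p1-p0)*min(1,(i+1)/5),R0*R.from_rotvec([-.16*(i+1),0,0])) for i in range(5)]
rows(p0,R0,seq)
E
```

```text
[19.2, 2.1, 5.4] [-0.16, 0.0, 0.0]
[19.2, 1.2, 5.7] [-0.16, 0.0, 0.0]
[19.2, 0.3, 5.8] [-0.16, 0.0, 0.0]
[19.2, -0.6, 5.8] [-0.16, 0.0, 0.0]
[19.2, -1.5, 5.6] [-0.16, 0.0, 0.0]
```

```bash
python3 -m handwheel '{"delta_pos":[[19,2,5.5],[19,1,5.5],[19,0.5,6],[19,-0.5,6],[19,-1.5,5.5],[0,0,0],[0,0,0],[0,0,0]],"rotation":[[-0.16,0,0],[-0.16,0,0],[-0.16,0,0],[-0.16,0,0],[-0.16,0,0],[0,0,0],[0,0,0],[0,0,0]],"claw":[0.1,0.1,0.1,0.1,0.1,0.1,0.1,0.1]}'
python3 - <<'E'
from bench import robot
import cv2
s=robot.snapshot("wrist"); cv2.imwrite(f"pics/wrist10.png",s["color"][:,:,::-1]); print(s['eye'],s['rotation'])
E
```

```text
time: 17.4
tool_pos: [0.4568, 0.2208, 0.2018]
ee_rot: [2.34, -0.002, 1.5]
wrist_force: [-0.4, -0.0, 0.0]
width: 0.0423
[0.27319312 0.23322268 0.26821055] [ 2.06339982 -0.0024424   1.50141169]
```

View pics/wrist10.png

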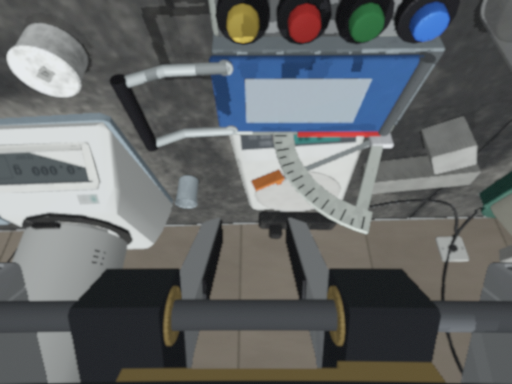

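```bash
python3 - <<'E'
import cv2
a=cv2.imread('pics/wrist10.png')[120:240,240:400]; cv2.imwrite('pics/w10z.png',cv2.resize(a,(800,600),interpolation=cv2.INTER_CUBIC))
E
```

```text
(no output)
```

View pics/w10z.png

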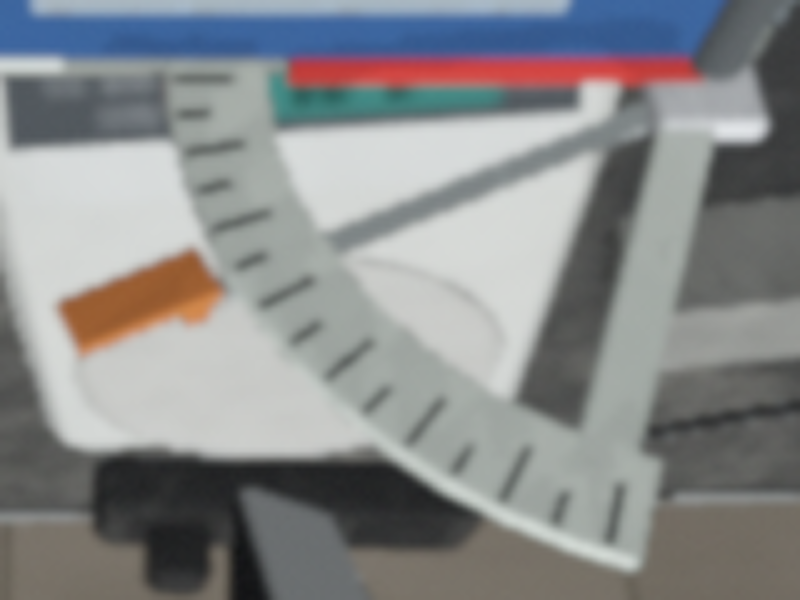

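```bash
cat > fl.py <<'E'
from ch import *
import sys
from bench import robot
from scipy.optimize import least_squares
W=robot.snapshot('wrist')
print(W['eye'],W['rotation'])
yaw=-.073; Rz=R.from_euler('z',yaw); O=np.array([.4415,.2645,0])
def pl(px,X):
    e,d=ray(W,px); e=Rz.inv().apply(e-O); d=Rz.inv().apply(d); return (e+d*(X-e[0])/d[0])[1:]
z=lambda a:(240+a[0]/5-.0,120+a[1]/5)
ticks=[((180,77),(232,77)),((188,151),(243,145)),((217,230),(270,213)),((263,303),(312,280)),((330,378),(370,342)),((407,441),(443,400)),((503,498),(528,448)),((612,540),(622,485))]
def ang(p,c): v=p-c; return np.arctan2(v[1],-v[0])
X=.063
for X in (.061,.063,.065):
    A=np.array([pl(z(a),X) for a,b in ticks]);B=np.array([pl(z(b),X) for a,b in ticks]); M=(A+B)/2
    th=np.arange(8)*.2
    # fit centre, radius from mid points with equal spacing
    f=lambda q:np.r_[(M-np.array([q[0],q[1]])-q[2]*np.c_[-np.cos(q[4]*th+q[3]),np.sin(q[4]*th+q[3])]).ravel()]
    r=least_squares(f,[.085,.082,.1,0,1]); print(X,'fit',r.x.round(4),'rms',np.sqrt((r.fun**2).mean()).round(5))
    c=r.x[:2]; print(' len',np.linalg.norm(A-B,axis=1).round(4)[:8], [round(float(np.arctan2(*( (a-b)*[1,1])[::-1]*np.array([1,-1]))),3) if 0 else round(float(np.arctan2((a-b)[1],-(a-b)[0])),3) for a,b in zip(A,B)])
fc=[(58,303),(192,250),(222,292),(80,355)]
arm=[(640,118),(335,243)]
for X in (.060,.063,.066,.069,.072):
    F=np.array([pl(z(a),X) for a in fc]); G=np.array([pl(z(a),X) for a in arm])
    c=np.array([.085,.082]); m=F.mean(0)
    e=(F[0]+F[3])/2-(F[1]+F[2])/2
    print(X,'mid',m.round(4),'r',np.linalg.norm(m-c).round(4),'ang',ang(m,c).round(4),'len',np.linalg.norm(F[0]-F[1]).round(4),np.linalg.norm(F[3]-F[2]).round(4),'w',np.linalg.norm(F[0]-F[3]).round(4),'dir',np.arctan2(e[1],-e[0]).round(3),'armdir',ang(G[1],G[0]).round(3))
E
python3 fl.py
```

```text
[0.27315894 0.23314469 0.26798637] [ 2.06351601 -0.00228206  1.50118107]
0.061 fit [ 0.0802  0.0873  0.0956 -0.0162  0.897 ] rms 0.00013
 len [0.0103 0.0108 0.0108 0.0105 0.0106 0.0106 0.0108 0.0104] [-0.001, 0.131, 0.357, 0.482, 0.748, 0.831, 1.023, 1.232]
0.063 fit [ 0.0813  0.0857  0.0964 -0.0162  0.897 ] rms 0.00013
 len [0.0104 0.0108 0.0109 0.0106 0.0107 0.0107 0.0109 0.0105] [-0.001, 0.131, 0.357, 0.482, 0.748, 0.831, 1.023, 1.232]
0.065 fit [ 0.0824  0.0841  0.0973 -0.0162  0.897 ] rms 0.00013
 len [0.0105 0.0109 0.011  0.0107 0.0108 0.0108 0.011  0.0106] [-0.001, 0.131, 0.357, 0.482, 0.748, 0.831, 1.023, 1.232]
0.06 mid [-0.0299  0.1371] r 0.1275 ang 0.4473 len 0.0271 0.0289 w 0.0113 dir 0.446 armdir 0.434
0.063 mid [-0.0297  0.1354] r 0.1266 ang 0.4355 len 0.0275 0.0293 w 0.0115 dir 0.446 armdir 0.434
0.066 mid [-0.0296  0.1337] r 0.1257 ang 0.4236 len 0.0278 0.0296 w 0.0116 dir 0.446 armdir 0.434
0.069 mid [-0.0294  0.1319] r 0.1248 ang 0.4115 len 0.0282 0.03 w 0.0118 dir 0.446 armdir 0.434
0.072 mid [-0.0292  0.1302] r 0.1239 ang 0.3992 len 0.0286 0.0304 w 0.0119 dir 0.446 armdir 0.434
```

```bash
cat >> fl.py <<'E'
print('---')
th=np.arange(8)*np.pi/18
for X in (.061,.063,.065,.067):
    M=np.array([(pl(z(a),X)+pl(z(b),X))/2 for a,b in ticks])
    f=lambda q:(M-q[:2]-q[2]*np.c_[-np.cos(th),np.sin(th)]).ravel()
    r=least_squares(f,[.085,.082,.1]); c=r.x[:2]
    F=np.array([pl(z(a),X) for a in fc]).mean(0)
    print(X,r.x.round(4),np.sqrt((r.fun**2).mean()).round(5),'flag',ang(F,c).round(4),np.linalg.norm(F-c).round(4))
red=[(290,72),(700,72)]
P=[pl(z(a),.061) for a in red]; print(P,ang(P[0],P[1]))
# arm/flag line through hinge px
E
python3 fl.py | sed -n '/---/,$p'
```

```text
---
0.061 [0.0825 0.0852 0.0982] 0.00019 flag 0.4244 0.1234
0.063 [0.0836 0.0836 0.099 ] 0.00019 flag 0.4244 0.1245
0.065 [0.0847 0.082  0.0999] 0.00019 flag 0.4244 0.1256
0.067 [0.0858 0.0804 0.1008] 0.0002 flag 0.4244 0.1267
[array([0.00139911, 0.083832  ]), array([0.08246492, 0.08403496])] -0.0025035945187460076
```

```bash
python3 - <<'E'
from plan import *
p0=np.array([.4568,.2208,.2015]);p1=np.array([.4393,.1243,.195])
R1=R.from_euler('xyz',[np.pi,0,1.5])
seq=[(p0+(p1-p0)*(i+1)/5,R1*R.from_rotvec([-.8+.16*(i+1),0,0])) for i in range(5)]
rows(p0,R1*R.from_rotvec([-.8,0,0]),seq)
E
```

```text
[-19.5, -2.4, -0.6] [0.16, 0.0, 0.0]
[-19.5, -2.5, -0.2] [0.16, 0.0, 0.0]
[-19.5, -2.5, 0.2] [0.16, 0.0, 0.0]
[-19.5, -2.4, 0.6] [0.16, 0.0, 0.0]
[-19.5, -2.3, 0.9] [0.16, 0.0, 0.0]
```

```bash
python3 -m handwheel '{"delta_pos":[[-19.5,-2.5,-1],[-19.5,-2.5,0],[-19.5,-2.5,0],[-19.5,-2.5,1],[-19.5,-2,1],[0,0,20],[0,0,0],[0,0,0]],"rotation":[[0.16,0,0],[0.16,0,0],[0.16,0,0],[0.16,0,0],[0.16,0,0],[0,0,0],[0,0,0],[0,0,0]],"claw":[0.1,0.1,0.1,0.1,0.1,0.1,0.1,0.1]}'
python3 - <<'E'
from bench import robot
import cv2
s=robot.snapshot("wrist"); cv2.imwrite(f"pics/wrist11.png",s["color"][:,:,::-1])
o=robot.get_obs(); print(o['tool_pos'],o['ee_rot'])
E
```

```text
time: 18.55
tool_pos: [0.4383, 0.1246, 0.1732]
ee_rot: [3.141, -0.0, 1.503]
wrist_force: [0.0, 1.0, -0.2]
width: 0.0419
[0.43833383 0.12483019 0.17357115] [ 3.13970729e+00 -4.06712125e-04  1.50331082e+00]
```

View pics/wrist11.png

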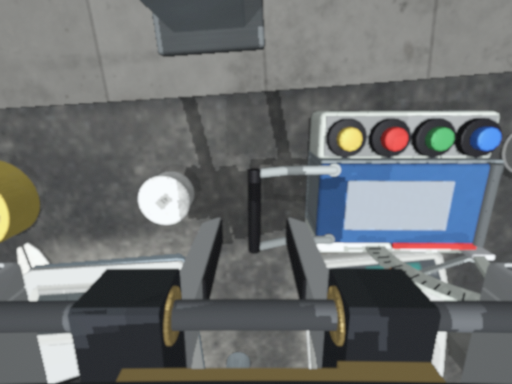

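```bash
python3 -m handwheel '{"delta_pos":[[0,0,20],[0,0,30],[0,0,25],[0,0,13],[0,0,0],[0,0,0],[0,0,0],[0,0,0]],"rotation":[[0,0,0],[0,0,0],[0,0,0],[0,0,0],[0,0,0],[0,0,0],[0,0,0],[0,0,0]],"claw":[0.1,0.1,0.1,0.1,0.1,0.1,0.1,0.1]}'
python3 -m handwheel '{"delta_pos":[[0,0,0],[0,0,0],[0,0,0],[0,0,0],[0,0,0],[0,0,0],[0,0,0],[0,0,0]],"rotation":[[0,0,0],[0,0,0],[0,0,0],[0,0,0],[0,0,0],[0,0,0],[0,0,0],[0,0,0]],"claw":[0.6,1,1,1,1,1,1,1]}'
python3 - <<'E'
from bench import robot
import cv2
s=robot.snapshot("wrist"); cv2.imwrite(f"pics/wrist12.png",s["color"][:,:,::-1])
o=robot.get_obs(); print(o['tool_pos'],o['ee_rot'],o['wrist_force'],o['wrist_torque'])
E
```

```text
time: 19.6
tool_pos: [0.4385, 0.1247, 0.0852]
ee_rot: [3.14, -0.0, 1.503]
wrist_force: [0.0, 0.7, 0.5]
width: 0.0425
time: 20.6
tool_pos: [0.438, 0.1248, 0.0845]
ee_rot: [-3.142, -0.0, 1.503]
wrist_force: [-0.6, 1.6, -1.1]
width: 0.0108
[0.438033   0.12480669 0.0844661 ] [-3.14156280e+00 -1.77271171e-04  1.50303661e+00] [0.29862977 1.02940903 0.40996163] [ 0.24196674 -0.19320385 -0.05149565]
```

View pics/wrist12.png

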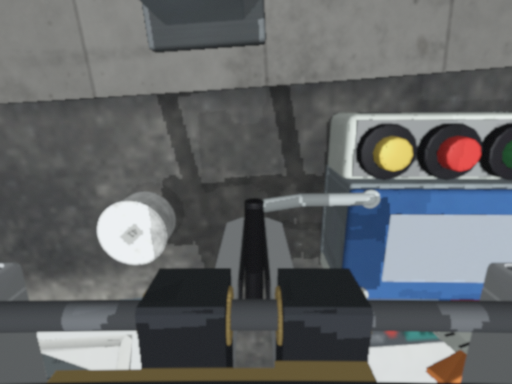

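```bash
python3 - <<'E'
from plan import *
yaw=-.073; Rz=R.from_euler('z',yaw); O=np.array([.4415,.2645,0]); H=O+Rz.apply([0,.085,.084]); ax=Rz.apply([-1,0,0])
p0=np.array([.438,.1248,.0850]);R0=R.from_euler('xyz',[np.pi,0,1.503])
for st in (.025,.05):
    Q=R.from_rotvec(ax*st); rows(p0,R0,[(H+Q.apply(p0-H),Q*R0)])
E
```

```text
[0.1, 0.0, -5.6] [0.0, -0.025, 0.0]
[0.3, 0.0, -11.2] [0.0, -0.05, 0.0]
```

```bash
python3 -m handwheel '{"delta_pos":[[0.1,0,-5.6],[0.1,0,-5.6],[0.1,0,-5.6],[0.1,0,-5.6],[0.1,0,-5.6],[0.1,0,-5.6],[0.1,0,-5.6],[0.1,0,-5.6]],"rotation":[[0,-0.025,0],[0,-0.025,0],[0,-0.025,0],[0,-0.025,0],[0,-0.025,0],[0,-0.025,0],[0,-0.025,0],[0,-0.025,0]],"claw":[1,1,1,1,1,1,1,1]}'
python3 - <<'E'
from bench import robot
import cv2
s=robot.snapshot("scene"); cv2.imwrite(f"pics/scene13.png",cv2.resize(s["color"][150:310,140:320,::-1],(675,600)))
o=robot.get_obs(); print(o['tool_pos'],o['ee_rot'],o['wrist_force'],o['wrist_torque'])
E
```

```text
time: 21.65
tool_pos: [0.4383, 0.1297, 0.1292]
ee_rot: [-3.141, 0.201, 1.503]
wrist_force: [1.9, 2.9, -4.2]
width: 0.0112
[0.43839302 0.12991131 0.1297634 ] [3.14155524 0.20194536 1.50356843] [-0.39145071  1.21322257 -3.74699372] [ 0.55457648 -0.29303429  0.02022434]
```

View pics/scene13.png

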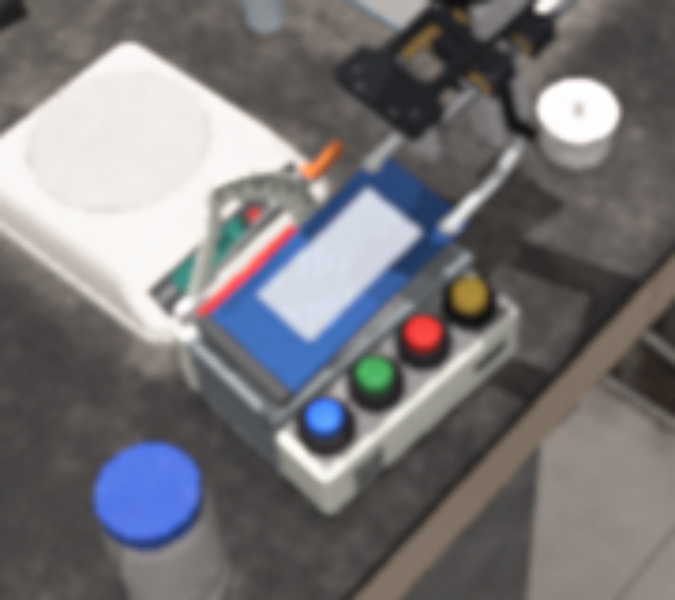

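```bash
python3 -m handwheel '{"delta_pos":[[0.1,0,-6.4],[0.1,0,-6.4],[0.1,0,-6.4],[0.1,0,-6.4],[0.1,0,-6.4],[0.1,0,-6.4],[0.1,0,-6.4],[0.1,0,-6.4]],"rotation":[[0,-0.0285,0],[0,-0.0285,0],[0,-0.0285,0],[0,-0.0285,0],[0,-0.0285,0],[0,-0.0285,0],[0,-0.0285,0],[0,-0.0285,0]],"claw":[1,1,1,1,1,1,1,1]}'
python3 -m handwheel '{"delta_pos":[[0,0,0],[0,0,0],[0,0,0],[0,0,0],[0,0,0],[0,0,0],[0,0,0],[0,0,0]],"rotation":[[0,0,0],[0,0,0],[0,0,0],[0,0,0],[0,0,0],[0,0,0],[0,0,0],[0,0,0]],"claw":[1,1,1,1,1,1,1,1]}'
python3 - <<'E'
from bench import robot
import cv2
s=robot.snapshot("scene"); cv2.imwrite(f"pics/scene14.png",cv2.resize(s["color"][165:265,175:295,::-1],(720,600),interpolation=cv2.INTER_CUBIC))
s=robot.snapshot("wrist"); cv2.imwrite(f"pics/wrist14.png",s["color"][:,:,::-1])
s=robot.snapshot("top"); cv2.imwrite(f"pics/top14.png",cv2.resize(s["color"][160:240,155:315,::-1],(800,400)))
o=robot.get_obs(); print(o['tool_pos'],o['ee_rot'],o['wrist_force'],o['wrist_torque'])
E
```

```text
time: 22.7
tool_pos: [0.4395, 0.1458, 0.1774]
ee_rot: [-3.141, 0.429, 1.504]
wrist_force: [0.6, 5.3, -7.5]
width: 0.0109
time: 23.7
tool_pos: [0.4395, 0.1456, 0.177]
ee_rot: [-3.141, 0.426, 1.503]
wrist_force: [2.3, 5.5, -8.4]
width: 0.0111
[0.43946669 0.14556377 0.17695498] [-3.14131778  0.42647346  1.50338285] [ 1.65503389  5.49420565 -9.11214014] [ 1.82661783 -0.50868721  0.10910302]
```

View pics/scene14.png

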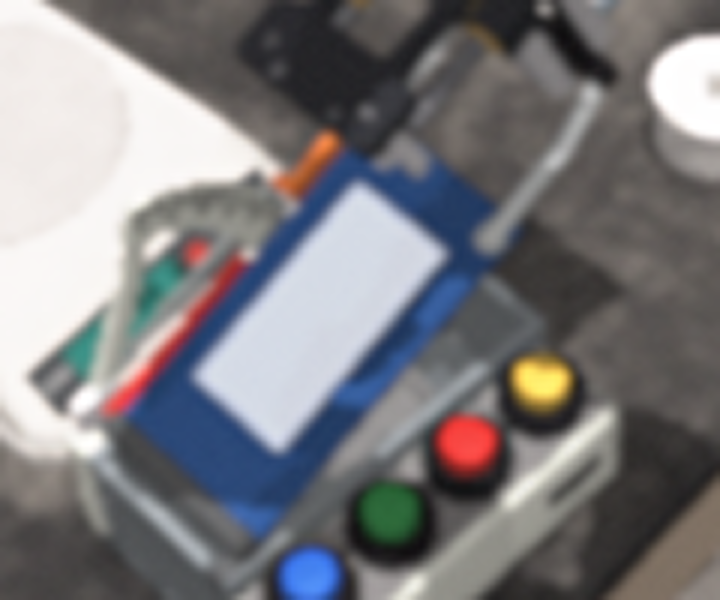

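View pics/wrist14.png

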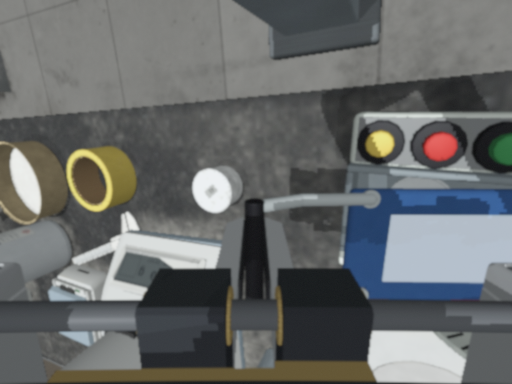

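View pics/top14.png

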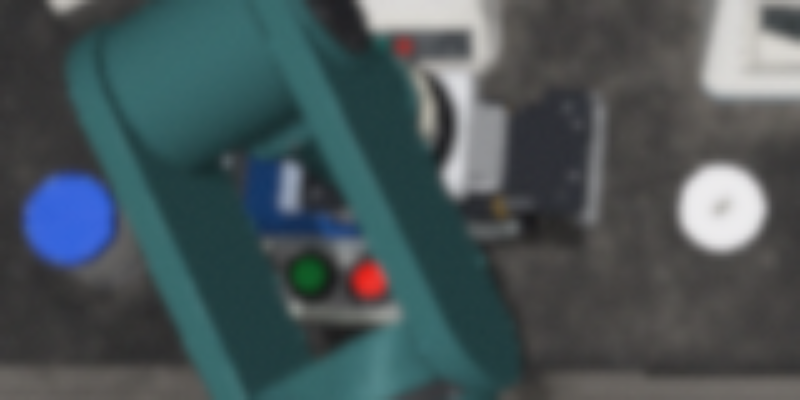

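```bash
python3 - <<'E'
import cv2
im=cv2.imread('pics/wrist10.png')
cv2.imwrite('pics/a1.png',cv2.resize(im[164:196,246:290],(792,576),interpolation=cv2.INTER_CUBIC))
cv2.imwrite('pics/a2.png',cv2.resize(im[134:174,298:374],(798,420),interpolation=cv2.INTER_CUBIC))
E
```

```text
(no output)
```

View pics/a1.png

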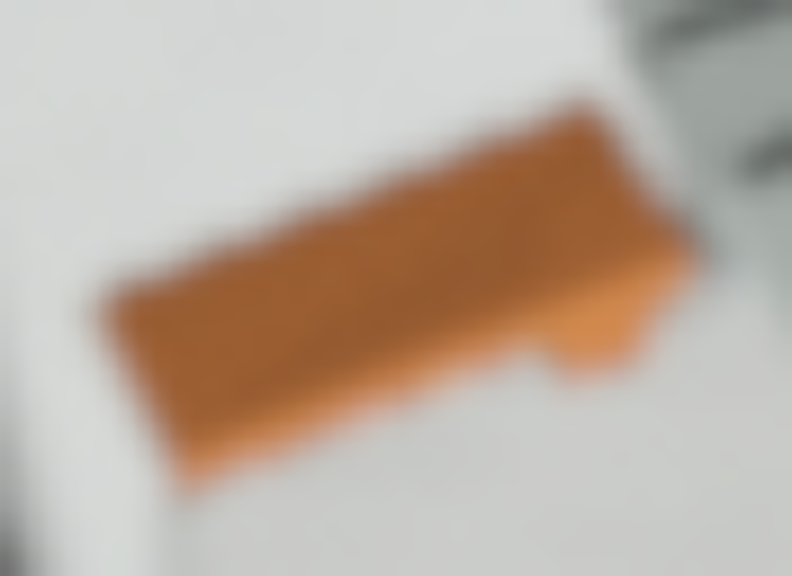

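View pics/a2.png

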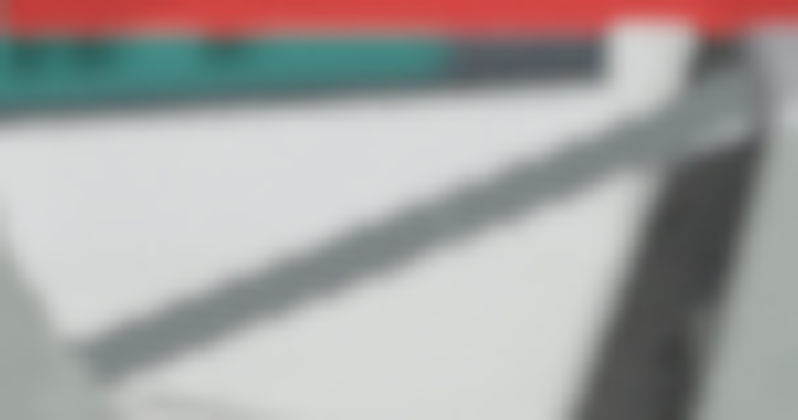

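```bash
python3 - <<'E'
from h import *
im=cv2.imread('pics/wrist10.png')[:,:,::-1]
W=dict(intrinsics=np.array([[288.42133533,0,253.83331305],[0,288.42133533,189.38252472],[0,0,1]]),k1=0.02371813834568176,eye=np.array([.27316,.23318,.2681]),rotation=np.array([2.06346,-.0023,1.5013]))
yaw=-.073; Rz=R.from_euler('z',yaw); O=np.array([.4415,.2645,0])
def pl(px,X):
    e,d=ray(W,px); e=Rz.inv().apply(e-O); d=Rz.inv().apply(d); return (e+d*(X-e[0])/d[0])[1:]
sat=im.max(2).astype(float)-im.min(2); g=im.mean(2)
def cross(col,r0,r1,lev,A,up=True):
    v=A[r0:r1,col]
    for i in range(len(v)-1):
        a,b=v[i],v[i+1]
        if (up and a<lev<=b) or (not up and a>lev>=b): return r0+i+(lev-a)/(b-a)
def direc(P,X=.065):
    Q=np.array([pl(p,X) for p in P]); c=Q.mean(0); v=np.linalg.svd(Q-c)[2][0]; return np.arctan(v[1]/-v[0]),c,(Q-c)@[-v[1],v[0]]
top=[(c,cross(c,160,190,50,sat)) for c in range(254,277)]
d,c,r=direc(top); print('flag upper edge',d,c,np.abs(r).max())
bot=[(c,cross(c,175,200,50,sat,False)) for c in range(259,274)]
d,c,r=direc(bot); print('flag lower edge(back)',d,c,np.abs(r).max())
A1=[];A2=[]
for col in range(312,352):
    col_g=255-g; b=cross(col,140,175,(90),col_g); 
    # local threshold
    seg=g[146:172,col]; k=seg.argmin()+146; 
    lo=g[k,col]; hi=g[k-6:k+7,col].max(); lev=(lo+hi)/2
    a=cross(col,k-6,k+1,lev,g,False); bb=cross(col,k,k+7,lev,g,True)
    if a and bb: A1.append((col,a));A2.append((col,bb))
d,c,r=direc(A1); print('arm up',d,c,r.std(),len(A1))
d,c,r=direc(A2); print('arm low',d,c,r.std())
M=[(p[0],(p[1]+q[1])/2) for p,q in zip(A1,A2)]
for X in (.063,.066,.069,.072): 
    d,c,r=direc(M,X); print('arm mid',X,d,'z at y=.085:',c[1]-np.tan(d)*(.085-c[0]))
red=(im[...,0].astype(int)-im[...,1]).astype(float)
P=[(c,cross(c,128,142,80,red,False)) for c in range(302,372)]; P=[p for p in P if p[1]]
print('pointer low edge',direc(P,.061)[:2])
B=[(c,cross(c,100,120,0,g)) for c in []]
E
```

```text
flag upper edge 0.43391603703296133 [-0.03193862  0.1289113 ] 0.00010974864880790835
flag lower edge(back) 0.4355174290330064 [-0.03130436  0.14153428] 9.256204729125144e-05
arm up 0.43224707930324874 [0.03294861 0.10680258] 8.805070509277697e-05 40
arm low 0.43257797873785897 [0.03214021 0.11309215] 8.123070297400959e-05
arm mid 0.063 0.4323957170788576 z at y=.085: 0.08682060161939748
arm mid 0.066 0.4323957170788574 z at y=.085: 0.08522003748094252
arm mid 0.069 0.43239571707885704 z at y=.085: 0.08361947334248762
arm mid 0.072 0.4323957170788572 z at y=.085: 0.08201890920403264
pointer low edge (np.float64(0.0020311796102792804), array([0.03937142, 0.08667229]))
```

```bash
python3 -m handwheel '{"delta_pos":[[0,0,-0.8],[0,0,-0.8],[0,0,0],[0,0,0],[0,0,0],[0,0,0],[0,0,0],[0,0,0]],"rotation":[[0,-0.004,0],[0,-0.003,0],[0,0,0],[0,0,0],[0,0,0],[0,0,0],[0,0,0],[0,0,0]],"claw":[1,1,1,1,1,1,1,1]}'
python3 - <<'E'
from h import *
from bench import robot
S=robot.snapshot('scene');W=robot.snapshot('wrist')
cv2.imwrite("pics/scene15.png",cv2.resize(S["color"][165:265,175:295,::-1],(720,600),interpolation=cv2.INTER_CUBIC))
o=[robot.get_obs()]
p=np.array(o[0]['tool_pos']);th=o[0]['ee_rot'][1]; print(o[0]['time'],p,o[0]['ee_rot'],o[0]['wrist_force'],np.abs(o[0]['qvel']).max(),o[0]['width'])
Rz=R.from_euler('z',-.073)
d=Rz.inv().apply(p-[.438,.1248,.0847])
for s in (.0155,.0175,.0195):
    y=-.225+d[1]+s*np.sin(th); z=.020+d[2]+s*(np.cos(th)-1); print(s,'r',np.hypot(y,z).round(4),'lid',(np.arctan2(z,-y)-np.arctan2(.020,.225)).round(4))
for b in blobs(mask(S,'orange',(215,182,240,200),110,90)): print(b)
# lid check in scene: project predicted lid screen etc: pointer line vs flag
O=np.array([.4415,.2645,0])
for a in (.40,.43,.46):
    for r in (.005,.085):
        v=O+Rz.apply([.061,.085-r*np.cos(a),.083+r*np.sin(a)]); print(a,r,proj(S,v).round(1))
m=mask(S,'red',(190,205,218,236),120,80); ys,xs=np.nonzero(m); print('red ends',xs[xs.argmin()],ys[xs.argmin()],xs[xs.argmax()],ys[xs.argmax()])
E
```

```text
time: 24.85
tool_pos: [0.4395, 0.1462, 0.1784]
ee_rot: [-3.141, 0.433, 1.503]
wrist_force: [2.4, 5.4, -9.4]
width: 0.0109
24.95 [0.43950451 0.14625041 0.17837643] [-3.14128486  0.43340054  1.50342115] [ 1.81595182  5.95710133 -7.96404956] 0.0015390910585425359 0.010694580256255465
0.0155 r 0.2267 lid 0.4293
0.0175 r 0.2259 lid 0.4304
0.0195 r 0.2251 lid 0.4315
(array([226.26190476, 191.54761905]), array([221, 187,  11,  10,  42], dtype=int32))
0.4 0.005 [193.9 232.8]
0.4 0.085 [216.1 207.2]
0.43 0.005 [193.9 232.8]
0.43 0.085 [215.7 206.9]
0.46 0.005 [193.9 232.8]
0.46 0.085 [215.3 206.6]
red ends 193 232 214 208
```

View pics/scene15.png

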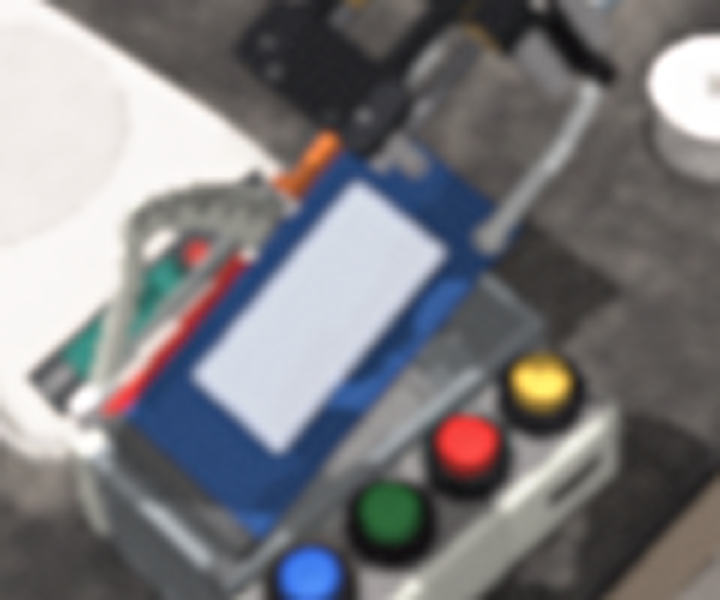

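```bash
python3 -m handwheel '{"delta_pos":[[0,0,0],[0,0,0],[0,0,0],[0,0,0],[0,0,0],[0,0,0],[0,0,0],[0,0,0]],"rotation":[[0,0,0],[0,0,0],[0,0,0],[0,0,0],[0,0,0],[0,0,0],[0,0,0],[0,0,0]],"claw":[1,1,1,1,1,1,1,1]}'
python3 - <<'E'
from h import *
from bench import robot
S=robot.snapshot('scene')
cv2.imwrite('pics/scene16.png',S['color'][:,:,::-1]); a=cv2.imread('pics/scene0.png').astype(int)
print(np.abs(S['color'][:,:,::-1].astype(int)-a)[260:320,160:205].mean())
for c,box in (('blue',(160,260,200,300)),('yellow',(315,115,365,165))):
    print([b[0] for b in blobs(mask(S,c,box),50)])
o=robot.get_obs();print(o['tool_pos'],o['wrist_force'])
E
```

```text
time: 25.95
tool_pos: [0.4395, 0.1462, 0.1784]
ee_rot: [-3.141, 0.433, 1.503]
wrist_force: [1.3, 6.4, -8.1]
width: 0.0112
8.471111111111112
[array([179.18670886, 281.39082278])]
[array([338.12652068, 149.12408759])]
[0.43951598 0.14623044 0.17836457] [ 2.6371877   5.20645453 -8.17349944]
```

View pics/scene16.png

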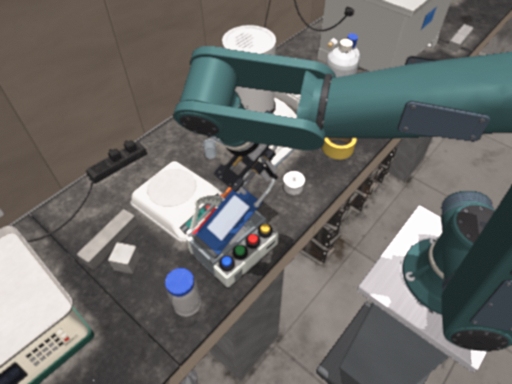

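The scene shows the jar (180,283), tin (293,182) and tape (340,145) where they were, and the hold is steady. I'm handing in.

```bash
python3 -c "
from bench import robot
print(robot.close_job()); print(robot.get_obs()['time'])"
```

```text
the job is handed in; nothing more can be done
None
the job is handed in; nothing more can be done
```

I pressed the red, yellow and blue keys in that order. Then I gripped the lid's black bar, lifted the lid to the orange flag, and handed the job in at about 26 s while still holding it there. No verdict was reported.

- **Keys:** Each key went down until it hit a hard stop, at 20–30 N and a tool height reading of about 76 mm. As I let red up in steps, the force fell to zero over about 6 mm, so it had been fully down. I never pressed green, and the lid stayed shut while the keys were pressed.
- **Lid angle:** The flag measures 0.432–0.435 rad from its edges and carrier arm in the wrist view. The lid measured about 0.430 rad from the bar's position and 0.433 rad from the tool's tilt. A rougher estimate from the arc's graduations put the flag at 0.424 rad, about 0.006 below where I set the lid.
- **Steadiness:** In the last second before hand-in, the tool position changed by less than 0.1 mm, and the opening stayed at about 11 mm on the bar.
- **Surroundings:** The flag's image position stayed within about 0.4 px, though the gripper hides part of it at the end. The jar, tin and tape look unmoved in the pictures.

Two readings disagreed with what I expected:
- **Tool height:** It read about 4 mm high against the stated key heights.
- **Hold force:** It read about 10 N instead of 3–6 N. About 5 N of that is the lid's spring and weight; the rest is a steady pull along the lid towards the hinge.

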